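# Spread a snap ring over an indexed axle and hold it at the groove

### The arm

A 7-joint arm with a two-finger parallel gripper is mounted at the origin on a cart in front of the work surface, level with it; the furniture and walls round the work are solid. World frame = base frame: x ahead of the robot, y to its left, z up, the work surface at z = 0. Lengths are in m, angles in rad, forces in N, time in s.
With the tool pointing down it reaches from about 0.425 to 0.875 m from the base axis. Payload 4.7 kg.
Tool frame: the origin (TCP) lies at the very end of the fingers, on their centre line; the grasp point (between the pads) lies 19 mm behind it; z points along the fingers, y is the line along which they close (so a half turn about z gives the same grasp; the last joint's range is limited). The gripper opens to 87 mm and grips with 3 to 60 N. Pads are 19 mm wide; open, the fingers measure 117 mm over their backs; the gripper's body (75 mm by 190 mm) begins 51 mm behind the grasp point.
Start: joints at [-1.204, 0.321, -0.07, 1.45, 0.023, 1.371, -0.057], TCP at [0.225, 0.61, 0.198] pointing down, gripper open.
Joint ranges: [-2.86, 2.86], [-0.3, 2.09], [-1.38, 1.24], [0.06, 2.45], [-1.56, 4.7], [0.09, 2.05], [-2.69, 2.69]. Speed limits (rad/s): [2.57, 2.57, 3.14, 3.14, 3.14, 3.14, 3.14].

### API

Orientations are given as a rotation vector (axis times angle).
In Python, from bench import get_state, get_image, get_calibration, close_job gives the robot as it stands.
- The arm moves only by the shell command python3 -m crank 'ROWS' [FORCE]. ROWS is JSON, a list of rows, each a list of 5 numbers: the opening, from 0 (shut) to 1 (fully open), then the shift along the world's x, y, z in units of 0.2 m (1.0 is 0.2 m), then the turn about the world's z in units of 2 pi rad (1.0 is 2 pi rad). A call has 1 to 5 rows; each row is the pose to reach, as a shift and turn from the pose commanded when the call began, turning the shorter way round; what a row does not reach only later rows make up. A row lasts 1/8 s, in which the tool goes at most 62.5 mm and 10.7 degrees, less where a joint would pass 70% of its speed; a pose out of reach is approached as far as the arm can. A call with a number of a shift or a turn outside -1 to 1 is refused whole. A call with a gripper value outside its range is refused whole. The fingers move at their own pace and stop on an object; FORCE is the grip in N (left out, the last holds). Time passes only in rows, so rows that repeat a pose let the fingers close. It gives the time, the measured TCP pose, the force, the opening and the grip force at its end, in the units of the state.
- get_state(): the state, without advancing time (a new reading comes with each control period).
- get_image(name): name is "side" or "top"; returns the picture (400x640x3 uint8, red, green, blue); there is no depth.
- get_calibration(name): a dict with "fovy" (degrees; the focal length in pixels is half the picture's height over the tangent of half this angle, whatever the lens; pixels are square), "cx", "cy" (the principal point, pixels), "R" (3x3) and "t" (3): a world point X has camera coordinates R X + t. Camera axes: x right, y down, z forward; pixel columns grow to the right and rows downward; lengths in m; the calibration is good to about 2 mm. A picture is of the moment at which its call begins. get_calibration takes no time and is no camera call.
- close_job(): hands the job in; it is judged then, once.
The state is a dict: "time": time; "joint_positions": joint angles; "qd": joint speeds; "joint_torque": joint torques, N m; "position": TCP position; "tool_rot": TCP orientation; "ft_force": force on the tool from outside, world axes, zero at the start; "torque": the same for the moment, N m; "grip_width": opening from 0.0 (shut) to 1.0 (fully open); "grip_force": force on a finger pad.
Only numpy, scipy, OpenCV 4.12 (cv2) and the standard library are available. Lean on these libraries where they do the work, as an engineer would, in place of code of your own. Each camera call takes 0.05 s, during which the arm holds its last target. There are 200 camera calls.

### The job

Turn the axle in its fixture by the flat tang on its end until its pointer line stands at the long mark of the scale, and let go of it. Then take the ring pliers out of the rack by the handles, squeeze them so that the snap ring on their tips is fully spread, bring it over the end of the axle with the ring's gap over the axle's key, and slide it down until it is level with the groove, just above the hub's shoulder. Finish while still holding it there: pliers upright and squeezed, ring spread, axle still at its mark; leave the loose bracket, hex key and tape roll where they lie.

Things in the scene. Friction and masses are not known exactly. Their poses are not given: they have to be found in the camera images.
- tang (a point): centre of the drive tang, the flat steel bar on top of the upright axle: 24 mm along its x, 12 mm thick along its y (grip across the 12 mm), 26 mm high, top 106 mm above the table; turns with the axle, whose pointer (white line on its bottom flange) points along the tang's -x. The axle stands in a fixed square aluminium fixture, 130 x 130 x 12 mm
- axle_part (a joint): turning angle of the axle in its fixture, rad, counter-clockwise from above; 0 = pointer exactly at the long mark (on the fixture's -x side); it starts 0.6 to 1.35 rad off; stiff (0.06 N m) and stays where it is left. At 0 the axle's key also points along the fixture's -x.
- groove (a point): on the axle's axis at mid-height of the ring groove, 48 mm above the table; axes of the fixture (z up, long mark on its -x side). From below: hub 52 mm across up to its flat shoulder 45 mm above the table; groove 27 mm across, 45 to 51 mm up; shaft 32 mm across up to 80 mm; tang up to 106 mm
- key (a point): tip of the axle's key, a rib 6 mm wide that stands out of the shaft to 20 mm from the axis, 57 to 76 mm above the table, on the pointer's side; this point is at its outer face, 66 mm up. The spread ring passes the key only with its gap
- ring (a point): centre of the snap ring, which is fixed on the pliers' tips, in its plane; axes of the pliers: z up (ring at the bottom), y across the handles, x from the handles to the ring's centre. Wire 4 mm thick; spread: 37 mm inside, 46 mm outside, gap 17 mm wide on its -x side between the lugs; relaxed: only about 27 mm inside along y, too tight for the shaft
- handles (a point): grip point midway between the pliers' rubber grips, 132 mm above the ring's plane and 32 mm towards -x from its centre (axes as for ring). Grips are 50 mm long vertically (25 mm above and below this point), 20 mm wide along x; outer faces 48 mm apart along y relaxed, 40 mm fully squeezed. Pliers about 0.16 kg, upright in the rack; lift straight up
- rack_top (a point): middle of the fixed plywood rack at its top, 98 mm above the table; axes as the pliers in it. A steel cross plate of the pliers, 84 mm long along y and 75 mm above the ring, rests in notches 10 mm deep in the rack's two cheeks (outer faces 86 mm apart); base 100 x 110 mm
- jaw_left (a joint): opening angle of the left jaw, rad: 0 relaxed, 0.067 squeezed to the stop, ring fully spread. Sprung shut: squeezing to the stop takes about 10 N on each handle at the grip point; 30 to 50 N holds it well
- jaw_right (a joint): the same for the right jaw; both open together
- bracket: bystander: small loose angle bracket, 50 x 70 x 30 mm; origin under its centre
- hex_key: bystander: loose hex key, 103 mm long, lying flat; origin under its centre
- tape: bystander: loose roll of masking tape, 104 mm across, 25 mm high, lying flat; origin under its centre
Mind the look-alikes: they are no part of the job. What is shaped like the part that bears ring but green is not meant.

How it is judged:
On the way, in this order (a step that is already met when the one before it is completed fails the run):
1. the axle is turned to the long mark (within 0.1 rad) and let go, the pliers still in the rack (value of joint axle_part between -0.1 and 0.1 rad and contact force between the fingers and fixture below 0.2 N and distance of ring from where it was at the start of the episode below 0.02 m), for 0.2 s.
2. the ring, spread, is over the end of the axle, above the shaft (value of joint each of jaw_left, jaw_right above 0.053 rad and horizontal distance between ring and groove below 0.012 m and height (world z) of ring above 0.083 m), for 0.1 s.
At the end, for the whole second after the job is handed in: the ring, held spread by the squeezed pliers in the gripper (both jaws above 0.053 rad), is round the axle within 5 mm of its axis and within 4 mm of the groove's mid-height, at rest, pliers within 0.12 rad of upright, axle within 0.12 rad of the mark (value of joint axle_part between -0.12 and 0.12 rad and value of joint each of jaw_left, jaw_right above 0.053 rad and horizontal distance between ring and groove below 0.005 m and z of ring in the frame of groove between -0.004 and 0.004 m and angle between ring's own z axis and vertical below 0.12 rad and contact force between the fingers and pliers above 5 N and linear speed of pliers below 0.02 m/s); the arm keeps its last pose, push and grip.
It fails at once if a loose bystander is pushed more than 30 mm (distance of any of bracket, hex_key, tape from where it was at the start of the episode above 0.03 m).
It also fails if it takes over 54 s, if anything falls off the work surface, if the arm or the gripper's body presses on something with over 40 N, if the wrist force passes 120 N, or if a joint passes its speed limit or range.

## Working session

There is one attempt and no reset: what is moved stays moved. The work goes in short steps, Python scripts to look and compute and a shell command to move; the robot and the scene stay as the last step left them, time stands still between calls to the robot, and variables do not carry over. Pictures are saved under pics/ and viewed, at most 10 in all, crops included, and the job is handed in when it is done.

```bash
mkdir -p pics; cat > h.py <<'E'
import numpy as np, cv2
from bench import *
def snap(n,f=None):
    im=np.array(get_image(n))
    if f: cv2.imwrite('pics/'+f,im[:,:,::-1])
    return im
def ray(n,u,v):
    c=get_calibration(n);R=np.array(c['R']);t=np.array(c['t'])
    f=200/np.tan(np.radians(c['fovy'])/2)
    d=R.T@np.array([(u-c['cx'])/f,(v-c['cy'])/f,1]);return -R.T@t,d
def pl(n,u,v,z):
    o,d=ray(n,u,v);return o+d*(z-o[2])/d[2]
def proj(n,X):
    c=get_calibration(n);p=np.array(c['R'])@np.array(X)+np.array(c['t'])
    f=200/np.tan(np.radians(c['fovy'])/2)
    return np.array([c['cx']+f*p[0]/p[2],c['cy']+f*p[1]/p[2]])
E
python3 - <<'E'
from h import *
a=snap('top','t0.png');b=snap('side','s0.png')
for n in('top','side'):
    c=get_calibration(n);print(n,c, -np.array(c['R']).T@np.array(c['t']))
print(get_state())
E
```

```text
top {'fovy': 47.77188493185039, 'cx': 320.94120410818994, 'cy': 198.0892244454295, 'R': array([[ 0.00329306, -0.99997618, -0.00606565],
       [-0.99388342, -0.00260331, -0.1104037 ],
       [ 0.11038528,  0.00639212, -0.99386832]]), 't': array([-0.00450209,  0.58780776,  0.91706613])} [ 0.48299661 -0.00883373  0.97631181]
side {'fovy': 51.738455776634574, 'cx': 320.5592409795242, 'cy': 195.47453802693036, 'R': array([[ 0.9494935 , -0.31375531, -0.00443796],
       [-0.2212485 , -0.65938414, -0.7185135 ],
       [ 0.22251111,  0.6832058 , -0.69549885]]), 't': array([-0.54132166,  0.18840447,  0.81385129])} [ 0.37457465 -0.60163954  0.69900142]
{'time': 0.1, 'joint_positions': array([-1.20389956,  0.32172869, -0.07011304,  1.45158691,  0.02261588,
        1.37079038, -0.05690377]), 'qd': array([-2.44012956e-04, -4.19548791e-04,  7.57976899e-04, -4.54245067e-03,
        1.23345232e-03,  3.78495945e-05, -7.05975270e-04]), 'joint_torque': array([-2.45564743e-04, -4.92571056e+01, -4.05643154e-01, -3.13404357e+01,
       -6.40578778e-02,  3.93481844e-02,  5.12696829e-05]), 'position': array([0.22443715, 0.60943643, 0.19716723]), 'tool_rot': array([-5.51181792e-01, -3.09265645e+00,  2.69218003e-03]), 'ft_force': array([0.25986704, 0.35627244, 0.30872396]), 'torque': array([-0.01768755,  0.00203063,  0.04160242]), 'grip_force': 0.0, 'grip_width': 0.9961805058858733}
```

View pics/t0.png

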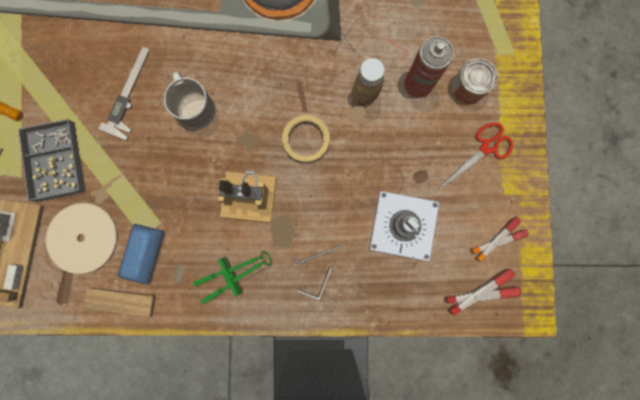

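View pics/s0.png

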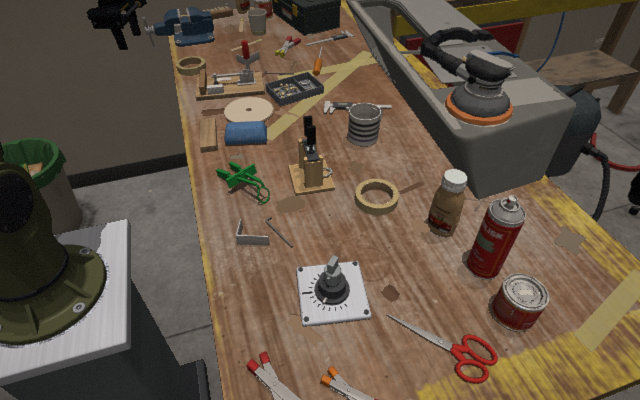

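```bash
python3 - <<'E'
from h import *
a=cv2.imread('pics/t0.png');b=cv2.imread('pics/s0.png')
z=lambda im,x,y,w,h:cv2.resize(im[y:y+h,x:x+w],(400,300),interpolation=cv2.INTER_CUBIC)
top=np.hstack([z(a,360,187,88,66)*1,z(a,203,160,88,66)])
bot=np.hstack([z(b,286,250,100,75),z(b,264,110,112,84)])
cv2.imwrite('pics/c0.png',np.vstack([top,bot]))
# fixture: white plate
im=a[:,:,::-1].copy()
for n,src,box in(('top',a,(360,185,450,268)),('side',b,(285,250,385,330))):
    h=cv2.cvtColor(src,cv2.COLOR_BGR2HSV);m=((h[:,:,1]<50)&(h[:,:,2]>120)).astype(np.uint8)
    k=np.zeros_like(m);x0,y0,x1,y1=box;k[y0:y1,x0:x1]=m[y0:y1,x0:x1]
    cs=max(cv2.findContours(k,0,2)[0],key=cv2.contourArea)
    r=cv2.minAreaRect(cs);bp=cv2.approxPolyDP(cv2.convexHull(cs),5,True)[:,0];print(n,r,bp.tolist())
    q=np.array([pl(n,*p,0.012) for p in bp]);print(q.round(4),q.mean(0))
E
```

```text
top ((404.3280029296875, 225.69602966308594), (62.252140045166016, 61.715484619140625), 10.304845809936523) [[380, 191], [439, 203], [428, 261], [369, 248]]
[[ 0.6058 -0.1296  0.012 ]
 [ 0.5802 -0.2556  0.012 ]
 [ 0.457  -0.2293  0.012 ]
 [ 0.4839 -0.1049  0.012 ]] [ 0.53169268 -0.17983665  0.012     ]
side ((332.9519348144531, 291.7657775878906), (58.30172348022461, 68.98507690429688), 83.1572265625) [[357, 261], [370, 316], [303, 324], [296, 268]]
[[ 0.6046 -0.1346  0.012 ]
 [ 0.5806 -0.2582  0.012 ]
 [ 0.4591 -0.2346  0.012 ]
 [ 0.4808 -0.1117  0.012 ]] [ 0.53129285 -0.18476374  0.012     ]
```

View pics/c0.png

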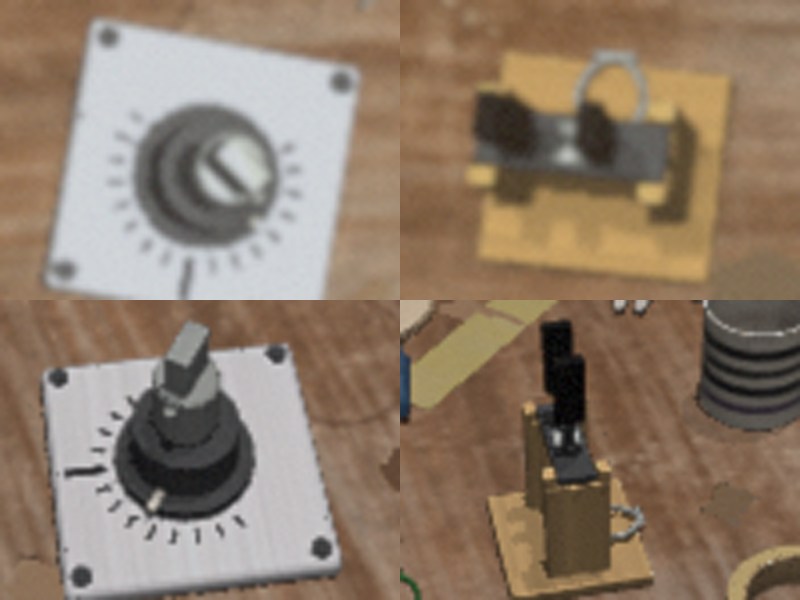

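```bash
cat >> h.py <<'E'
def tri(p,q):
    (o1,d1),(o2,d2)=ray('top',*p),ray('side',*q)
    s=np.linalg.lstsq(np.c_[d1,-d2],o2-o1,rcond=None)[0]
    A,B=o1+s[0]*d1,o2+s[1]*d2
    return (A+B)/2,np.linalg.norm(A-B)
def blobs(im,box,f,amin=15):
    x0,y0,x1,y1=box;h=cv2.cvtColor(im[y0:y1,x0:x1],cv2.COLOR_RGB2HSV).astype(int)
    m=f(h).astype(np.uint8);n,l,s,c=cv2.connectedComponentsWithStats(m)
    return [((c[i]+[x0,y0]).round(1),s[i,4],(s[i,:4]+[x0,y0,0,0]).tolist(),np.argwhere(l==i)[:,::-1]+[x0,y0]) for i in range(1,n) if s[i,4]>=amin]
E
python3 - <<'E'
from h import *
a=cv2.imread('pics/t0.png')[:,:,::-1];b=cv2.imread('pics/s0.png')[:,:,::-1]
print('pointer',tri((416.1,236.5),(324.75,300)))
print('mark',pl('top',401.2,248,.012),pl('side',286+83*.25,250+171*.25,.012))
for n,im,box in(('top',a,(203,160,291,226)),('side',b,(290,110,350,200))):
    print(n)
    for c,s,bb,_ in blobs(im,box,lambda h:h[:,:,2]<42): print(' blk',c,s,bb, pl(n,*c,.147).round(4))
for n,im,box in(('top',a,(203,160,291,226)),('side',b,(280,110,350,200))):
    L=blobs(im,box,lambda h:(h[:,:,1]>105)&(h[:,:,2]>110)&(h[:,:,0]>12),100)
    for c,s,bb,P in L: print(n,'wood',c,s,bb,cv2.minAreaRect(P.astype(np.float32)))
    for c,s,bb,_ in blobs(im,box,lambda h:(h[:,:,1]<45)&(h[:,:,2]>95),8): print(' grey',c,s,bb,pl(n,*c,.015).round(4))
# tang bright
for n,im,box in(('top',a,(385,205,430,245)),('side',b,(318,250,350,285))):
    for c,s,bb,P in blobs(im,box,lambda h:(h[:,:,1]<60)&(h[:,:,2]>130)): print(n,'tang',c,s,bb,cv2.minAreaRect(P.astype(np.float32)))
# base corners: top crop clicks
for p in[(505,55),(735,78),(707,278),(480,258)]:
    print(pl('top',203+(p[0]-400)*.22,160+p[1]*.22,.01).round(4))
for p in[(612,88)]: print('ring',pl('top',203+(p[0]-400)*.22,160+p[1]*.22,.015).round(4), 'side',pl('side',264+(628-400)*.28,110+(522-300)*.28,.015))
E
```

```text
pointer (array([ 0.50963511, -0.20404282,  0.01909054]), np.float64(0.002745882186589873))
mark [ 0.48408108 -0.17313779  0.012     ] [ 0.48462975 -0.17410003  0.012     ]
top
side
 blk [309.4 133.1] 308 [304, 116, 12, 38] [0.5912 0.1429 0.147 ]
top wood [238.  194.5] 3170 [203, 160, 88, 66] ((246.5, 192.5), (65.0, 87.0), 90.0)
 grey [248.5 174.2] 41 [242, 171, 15, 12] [0.6412 0.1537 0.015 ]
 grey [257.3 190.9] 71 [253, 182, 9, 17] [0.6049 0.1341 0.015 ]
 grey [239.1 191.4] 61 [235, 186, 9, 11] [0.6038 0.1732 0.015 ]
side wood [336.2 119. ] 216 [324, 110, 25, 23] ((336.4999694824219, 118.5), (21.21320343017578, 24.041629791259766), 45.0)
side wood [293.3 132.4] 183 [280, 117, 26, 33] ((295.8000183105469, 131.10000610351562), (24.40467643737793, 27.767099380493164), 49.398704528808594)
side wood [323.8 138.7] 166 [316, 125, 18, 32] ((324.9588928222656, 139.89041137695312), (31.601112365722656, 14.981266975402832), 69.44395446777344)
side wood [312.  178.2] 663 [288, 160, 60, 33] ((317.76995849609375, 173.3900146484375), (32.38549041748047, 57.982757568359375), 81.8698959350586)
 grey 
[... 392 characters left out ...]
, 222.19911193847656), (15.89818286895752, 8.748703956604004), 48.8140754699707)
top tang [407.2 227.3] 46 [403, 223, 11, 9] ((407.13275146484375, 227.49114990234375), (12.135299682617188, 3.9510276317596436), 41.18592834472656)
side tang [332.4 260.3] 60 [328, 255, 10, 11] ((332.38458251953125, 260.4230651855469), (5.547001838684082, 10.816654205322266), 33.6900634765625)
side tang [343.4 270.1] 203 [331, 261, 19, 24] ((340.0, 272.5), (23.0, 18.0), 90.0)
side tang [321.6 268.2] 75 [318, 264, 9, 11] ((322.0, 269.0), (10.0, 8.0), 90.0)
[0.6465 0.2033 0.01  ]
[0.6357 0.0933 0.01  ]
[0.5403 0.1052 0.01  ]
[0.5494 0.2126 0.01  ]
ring [0.6299 0.151  0.015 ] side [0.63751678 0.1450001  0.015     ]
```

```bash
python3 -m crank '[[1,1,-0.8,0.25,-0.15],[1,1,-0.8,0.25,-0.15],[1,1,-0.8,0.25,-0.15],[1,1,-0.8,0.25,-0.15],[1,1,-0.8,0.25,-0.15]]' 20; python3 -m crank '[[1,0.5,-1,0,-0.15],[1,0.5,-1,0,-0.15],[1,0.5,-1,0,-0.15],[1,0.5,-1,0,-0.15],[1,0.5,-1,0,-0.15]]'
```

```text
time: 0.72
position: [0.4302, 0.445, 0.2491]
tool_rot: [1.907, 2.493, 0.002]
ft_force: [-0.3, 1.6, -0.3]
grip_width: 0.999
grip_force: 0.0
time: 1.35
position: [0.5265, 0.245, 0.2481]
tool_rot: [2.827, 1.366, -0.0]
ft_force: [-0.5, 0.3, 0.2]
grip_width: 1.003
grip_force: 0.0
```

```bash
python3 -m crank '[[1,0,-1,0,-0.018],[1,0,-1,0,-0.018],[1,0,-1,0,-0.018],[1,0,-1,0,-0.018]]'; python3 -m crank '[[1,0.025,-1,-0.4,0],[1,0.025,-1.0,-0.4,0],[1,0.025,-1.0,-0.4,0],[1,0.025,-1.0,-0.4,0],[1,0.025,-1.0,-0.4,0]]'; python3 - <<'E'
from h import *
a=snap('top');b=snap('side')
cv2.imwrite('pics/c1.png',np.hstack([cv2.resize(a[170:270,350:450],(400,400)),cv2.resize(b[230:330,280:380],(400,400))])[:,:,::-1])
E
```

```text
time: 1.85
position: [0.5244, 0.0441, 0.2484]
tool_rot: [2.897, 1.212, -0.0]
ft_force: [0.8, 0.2, -0.0]
grip_width: 0.998
grip_force: 0.0
time: 2.48
position: [0.5285, -0.1518, 0.167]
tool_rot: [-2.895, -1.219, 0.004]
ft_force: [0.4, 0.2, 0.5]
grip_width: 1.001
grip_force: 0.0
```

View pics/c1.png

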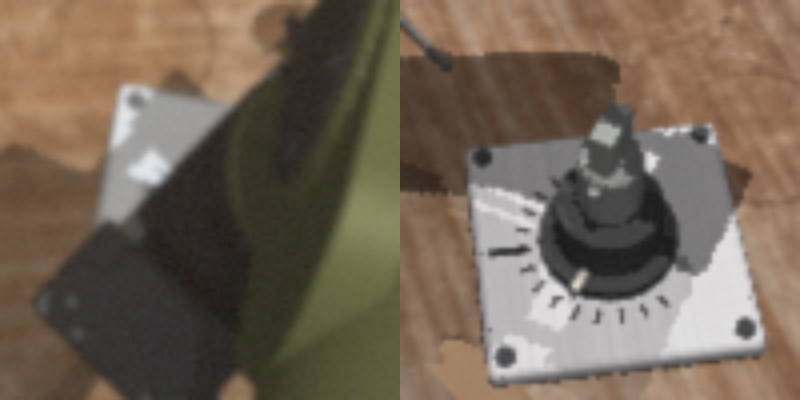

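```bash
python3 - <<'E'
from h import *
print(proj('side',(0.5285,-0.1518,0.167)),proj('side',(0.5315,-0.182,0.106)),proj('top',(0.5315,-0.182,0.106)))
print(pl('side',335.75,256.5,.106))
a=cv2.imread('pics/t0.png');b=cv2.imread('pics/s0.png')
for u,v in[(190,322),(208,328),(199,326)]:print(pl('side',286+u*.25,250+(v-300)*.25,.106))
P=np.hstack([cv2.resize(a[205:245,385:435],(400,320),interpolation=2),cv2.resize(b[250:290,310:360],(400,320),interpolation=2)])
cv2.imwrite('pics/c2.png',P)
E
```

```text
[324.83248861 225.36952958] [331.77838736 259.89759386] [413.73744517 223.2000614 ]
[ 0.54075808 -0.17714287  0.106     ]
[ 0.53768394 -0.17375274  0.106     ]
[ 0.54420043 -0.17947082  0.106     ]
[ 0.54075808 -0.17714287  0.106     ]
```

View pics/c2.png

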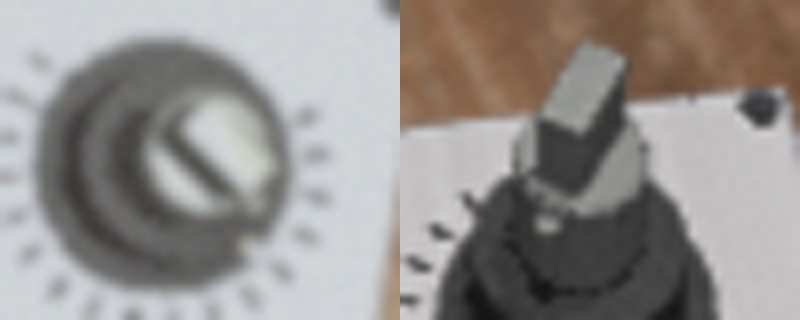

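```bash
python3 - <<'E'
from h import *
q=[pl('side',310+u/8,250+v/8,.106) for u,v in[(187,40),(225,58),(185,132),(143,120)]]
print(np.mean(q,0)); d=q[0]-q[3]+q[1]-q[2];print(np.degrees(np.arctan2(d[1],d[0])))
print(pl('top',385+225/8,205+138/8,.106))
E
python3 -m crank '[[1,0.01,-0.13,0,0],[1,0.01,-0.13,0,0],[1,0.01,-0.13,0,0]]'
```

```text
[ 0.53308295 -0.1848198   0.106     ]
46.82806753881068
[ 0.53332556 -0.18085784  0.106     ]
time: 2.95
position: [0.5321, -0.1738, 0.1684]
tool_rot: [-2.891, -1.227, -0.001]
ft_force: [-0.2, 1.1, -0.4]
grip_width: 0.999
grip_force: 0.0
```

```bash
python3 -m crank '[[1,0,-0.03,0,0],[1,0,-0.03,0,0],[1,0,-0.03,-0.2,0],[1,0,-0.03,-0.2,0]]'
```

```text
time: 3.45
position: [0.5293, -0.181, 0.1258]
tool_rot: [-2.89, -1.223, 0.008]
ft_force: [1.0, 0.2, 0.1]
grip_width: 1.004
grip_force: 0.0
```

```bash
python3 -m crank '[[1,0.01,0,-0.2,0],[1,0.01,0,-0.2,0],[1,0.01,0,-0.2,0]]' 15;python3 -m crank '[[0,0,0,0,0],[0,0,0,0,0],[0,0,0,0,0],[0,0,0,0,0],[0,0,0,0,0]]' 15;python3 -m crank '[[0,0,0,0,0],[0,0,0,0,0],[0,0,0,0,0]]' 15
```

```text
time: 3.82
position: [0.5345, -0.1824, 0.0899]
tool_rot: [2.892, 1.224, 0.002]
ft_force: [-0.4, 0.4, -0.0]
grip_width: 1.0
grip_force: 0.0
time: 4.45
position: [0.5336, -0.182, 0.0882]
tool_rot: [2.893, 1.224, -0.0]
ft_force: [-0.8, -0.0, 0.5]
grip_width: 0.52
grip_force: 0.0
time: 4.82
position: [0.5336, -0.182, 0.0881]
tool_rot: [2.893, 1.224, -0.0]
ft_force: [-0.2, 0.2, 0.1]
grip_width: 0.174
grip_force: 0.0
```

```bash
python3 -m crank '[[0.3,0,0,-0.015,0],[0.3,0,0,-0.015,0],[0,0,0,-0.015,0],[0,0,0,-0.015,0],[0,0,0,-0.015,0]]' 25;python3 -m crank '[[0,0,0,0,0],[0,0,0,0,0],[0,0,0,0,0]]' 25
```

```text
time: 5.45
position: [0.5337, -0.1821, 0.0853]
tool_rot: [2.893, 1.224, 0.0]
ft_force: [-0.6, -0.4, 0.8]
grip_width: 0.057
grip_force: 0.0
time: 5.82
position: [0.5336, -0.182, 0.0852]
tool_rot: [2.893, 1.224, 0.0]
ft_force: [-1.0, 0.8, 0.4]
grip_width: 0.005
grip_force: 0.0
```

```bash
python3 - <<'E'
from h import *
b=snap('side')
print(proj('side',(0.5336,-0.182,0.085)))
cv2.imwrite('pics/c3.png',cv2.resize(b[190:340,260:410],(600,600),interpolation=2)[:,:,::-1])
E
```

```text
[332.70177363 266.65305132]
```

View pics/c3.png

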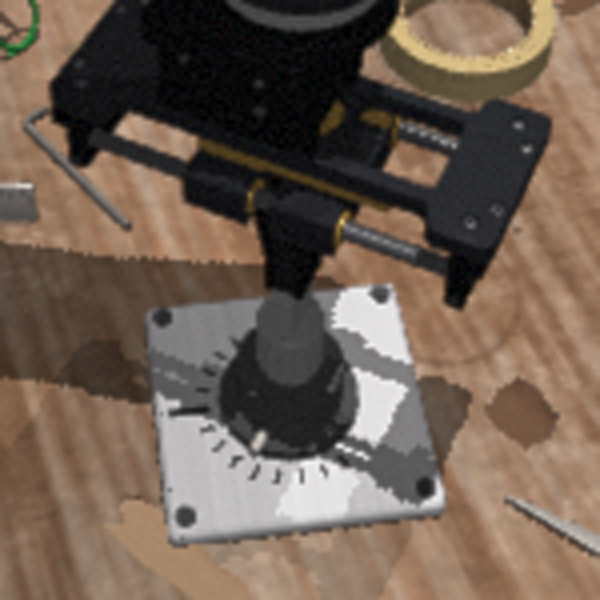

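```bash
python3 -m crank '[[0,0,0,0,-0.055],[0,0,0,0,-0.055],[0,0,0,0,-0.055],[0,0,0,0,-0.055]]' 25; python3 - <<'E'
from h import *
b=snap('side')
s=get_state();print(s['torque'],s['grip_width'],s['grip_force'],s['ft_force'])
print([(c,n) for c,n,_,_ in blobs(b,(314,270,350,308),lambda h:h[:,:,2]>120,4)])
cv2.imwrite('pics/c4.png',cv2.resize(b[240:330,280:380],(600,540),interpolation=2)[:,:,::-1])
E
```

```text
time: 6.38
position: [0.5336, -0.1819, 0.0852]
tool_rot: [3.06, 0.713, -0.0]
ft_force: [0.3, 0.3, -0.0]
grip_width: 0.001
grip_force: 0.0
[-0.00928108  0.16084093  0.00281078] 0.002569591464868497 0.0 [-0.54507727 -0.64503928 -0.4625188 ]
[(array([317.2, 273.1]), np.int32(55)), (array([346.6, 274.6]), np.int32(65)), (array([319.8, 303. ]), np.int32(109)), (array([346. , 301.9]), np.int32(71)), (array([323.5, 301. ]), np.int32(6))]
```

View pics/c4.png

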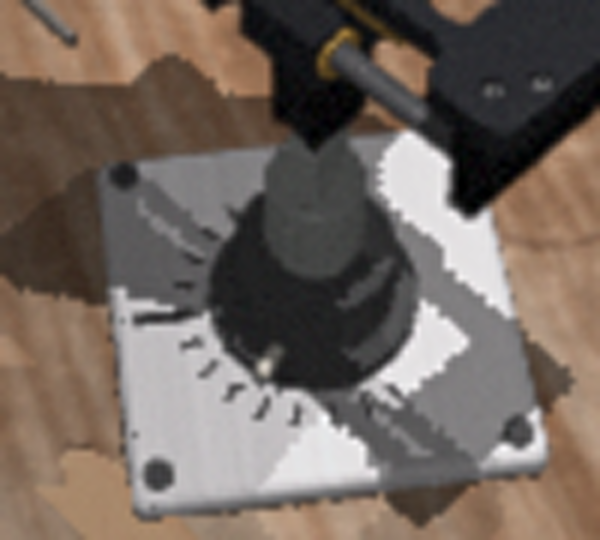

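```bash
python3 - <<'E'
from h import *
b=snap('side').astype(int).sum(2)//3
print('cols 320-346'); 
for v in range(250,290): print(v,' '.join('%3d'%x for x in b[v,320:347]))
for z in(.085,.106,.12):
  print(z,[proj('side',(0.5336+dx,-0.182+dy,z)).round(1).tolist() for dx,dy in((0,0),(-.002,-.0177),(.0152,-.0093),(-.0152,.0093))])
E
```

```text
cols 320-346
250 112 111 108 110 108  45  19  13  17  22  16  10  28  79  60  54  63  75  79  89  81  73  93 127 141 144 132
251 112 114 111 110 111  45  13  12  13  17  13  18  30  65  61  44  47  62  74  83  91  82  80  90 126 139 137
252 118 116 113 116 111  52   5   8  15  17  20  19  21  48  55  49  36  42  57  68  75  84  87  77  90 115 136
253 120 118 119 115 113  55  10  11   7  15  18  14  21  22  27  15  13  14  30  55  68  78  92  89  77  78 101
254 127 120 117 115 113  54  14  14   9  18  14  12  19  12  13   4   1   7  11  31  48  63  75  86  91  80  76
255 126 119 115 114 110  51  15   7   9  16  14   3  10  10   0   8   6   7   1  12  26  46  58  71  85  86  86
256  77  71  69  69  65  32   2  13  15   7  13  10   7  12   5  15   3  11   8   3  22  68  54  54  66  82  95
257  77  66  64  64  64  27   6  17   9  15  20   2  11  10   4   7  10   6   3   4  29  90  95  70  55  62  79
258  78  69  68  67  65  34   3   6   8  15   8   7   9   3  10   6   7  13   8  17  63 106 110 109  74  51  59
259  79  74  68  68  67  41  18  16  19   9  17  12   6   6  15   9  11  11  16
[... 2904 characters left out ...]
  40  32  31  31  43  68  70  64  40  51
286  33  31  32  32  29  32  31  31  31  36  43  45  47  53  42  36  35  33  35  43  43  71  72  67  48  36  56
287  28  34  33  30  34  34  29  35  35  36  35  33  36  33  34  31  33  32  40  64  70  74  73  57  39  39  79
288  30  31  29  32  34  32  32  27  30  28  35  30  30  34  35  32  30  35  65  72  70  72  54  40  35  46  82
289  31  27  29  34  33  33  36  35  35  36  36  31  30  33  31  32  37  42  70  72  67  47  35  33  31  51  80
0.085 [[332.7, 266.7], [335.0, 274.6], [342.3, 268.5], [323.1, 264.9]]
0.106 [[332.9, 259.6], [335.2, 267.6], [342.7, 261.4], [323.1, 257.8]]
0.12 [[333.0, 254.7], [335.4, 262.8], [343.0, 256.6], [323.1, 252.9]]
```

```bash
for i in 1 2 3; do python3 -m crank '[[0,0,0,-0.012,0],[0,0,0,-0.012,0]]' | egrep 'pos|ft'; done
```

```text
position: [0.5334, -0.182, 0.0825]
ft_force: [-0.2, 0.1, 0.7]
position: [0.5337, -0.1821, 0.082]
ft_force: [-4.6, 2.0, 11.8]
position: [0.5338, -0.182, 0.0819]
ft_force: [-9.9, 4.2, 26.1]
```

```bash
python3 -m crank '[[0,0,0,0.1,0.055],[1,0,0,0.1,0.055],[1,0,0,0.1,0.055],[1,0,0,0.1,0.055],[1,0,0,0.1,0.055]]' 10; python3 -m crank '[[1,0,0,0,0],[1,0,0,0,0],[1,0,0,0,0],[1,0,0,0,0],[1,0,0,0,0]]' |egrep 'pos|wid|ft'; python3 -m crank '[[1,0,0,-0.1,0],[1,0,0,-0.2,0],[1,0,0,-0.2,0],[0.6,0,0,-0.2,0],[0.6,0,0,-0.2,0]]' |egrep 'pos|wid|ft'
```

```text
time: 7.85
position: [0.5334, -0.182, 0.0976]
tool_rot: [-2.894, -1.222, 0.001]
ft_force: [-0.0, 0.6, -0.1]
grip_width: 0.375
grip_force: 0.0
position: [0.5336, -0.182, 0.098]
ft_force: [0.3, -0.2, -0.9]
grip_width: 0.938
position: [0.5341, -0.1823, 0.0585]
ft_force: [0.8, 0.2, -0.1]
grip_width: 0.849
```

```bash
python3 - <<'E'
from h import *
b=snap('side')
cv2.imwrite('pics/c5.png',cv2.resize(b[220:310,280:380],(600,540),interpolation=2)[:,:,::-1])
s=get_state();print(s['time'],s['position'])
E
```

```text
9.15 [ 0.5341612  -0.18218175  0.05857139]
```

View pics/c5.png

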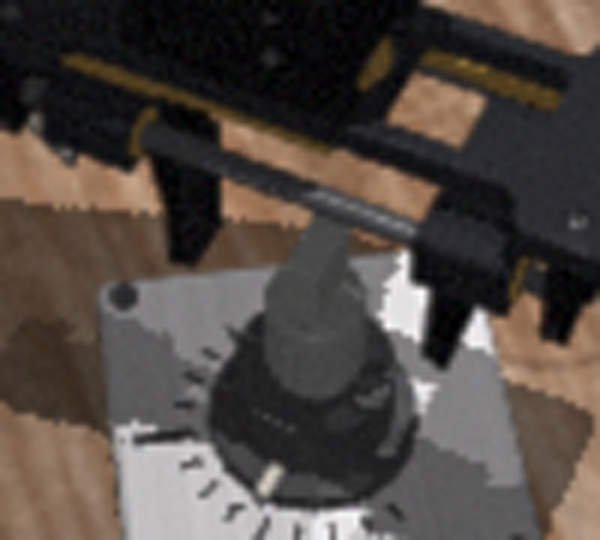

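```bash
python3 -m crank '[[0,0,0,0,0],[0,0,0,0,0],[0,0,0,0,0],[0,0,0,0,0],[0,0,0,0,0]]' 10|egrep 'pos|wid|ft|gr'; python3 -m crank '[[0,0,0,0,0],[0,0,0,0,0],[0,0,0,0,0],[0,0,0,0,0],[0,0,0,0,0]]' 10|egrep 'pos|wid|ft|gr'
```

```text
position: [0.5336, -0.182, 0.058]
ft_force: [0.1, 0.2, -0.8]
grip_width: 0.241
grip_force: 0.0
position: [0.5334, -0.1819, 0.0579]
ft_force: [-1.5, 0.5, 1.3]
grip_width: 0.137
grip_force: 10.0
```

```bash
python3 -m crank '[[0,0,0,0,0],[0,0,0,0,-0.02],[0,0,0,0,-0.04],[0,0,0,0,-0.06],[0,0,0,0,-0.08]]' 25;python3 -m crank '[[0,0,0,0,-0.02],[0,0,0,0,-0.04],[0,0,0,0,-0.06],[0,0,0,0,-0.078],[0,0,0,0,-0.078]]' 25;python3 -m crank '[[0,0,0,0,0],[0,0,0,0,0]]' 25; python3 - <<'E'
from h import *
b=snap('side');cv2.imwrite('pics/b6.png',b[:,:,::-1])
s=get_state()
for z in(.014,.019):
  for a in(0,.1,-.1):
    th=np.pi-.196+a;print(z,a,proj('side',(.532+.031*np.cos(th),-.182+.031*np.sin(th),z)).round(1))
print([(c,n) for c,n,_,_ in blobs(b,(304,268,350,308),lambda h:(h[:,:,2]>120),2)])
for v in range(278,300): print(v,' '.join('%3d'%x for x in b[v,304:330].mean(1)))
E
```

```text
time: 11.02
position: [0.5336, -0.1822, 0.058]
tool_rot: [3.107, 0.46, -0.0]
ft_force: [-0.9, 0.7, 0.2]
grip_width: 0.135
grip_force: 25.0
time: 11.65
position: [0.5336, -0.1824, 0.058]
tool_rot: [3.126, -0.3, 0.0]
ft_force: [-1.0, -1.0, -0.3]
grip_width: 0.136
grip_force: 25.0
time: 11.9
position: [0.5336, -0.1824, 0.058]
tool_rot: [3.127, -0.3, 0.0]
ft_force: [-1.1, -1.3, -1.1]
grip_width: 0.136
grip_force: 25.0
0.014 0 [315.4 290.6]
0.014 0.1 [315.7 291.9]
0.014 -0.1 [315.3 289.2]
0.019 0 [315.4 289.1]
0.019 0.1 [315.6 290.5]
0.019 -0.1 [315.3 287.7]
[(array([349. , 286.5]), np.int32(2)), (array([305.2, 290.7]), np.int32(6)), (array([308. , 301.2]), np.int32(121)), (array([338.8, 304.1]), np.int32(123))]
278  89  89  92  89  93  94  92  92  88  72  48  71  90  54  20   9  22  23  19  22  20  18  17  19  14  14
279  90  93  89  90  89  94  91  93  92  89  72  49  58  48  21  18  13  15  20  18  20  19  17  23  21  22
280  90  89  88  89  90  93  94  94  92  93  91  93  92  45  17   9  19   8  18  18  19  23  17  14  16  17
281  91  91  90  91  93  90  92  88  89  91  89  92  80  31
[... 1292 characters left out ...]
  31  31  33  32  33  30  30  26  34  32  32  31  32
294 185 185 188 188 186 189 189 111  89  92  88  64  36  30  32  35  34  30  33  31  35  30  33  32  34  31
295 190 189 191 190 192 192 193 114  87  89  90  87  46  32  31  31  26  33  33  33  33  32  27  33  33  36
296 187 188 188 186 189 191 182 104  57  68  91  88  67  35  35  32  32  33  34  31  33  32  33  34  36  31
297 189 188 188 188 189 186 108  73  53  58  87  92  86  45  33  29  32  32  34  34  29  32  33  34  33  30
298 189 189 187 187 189 188 158 184 111  86  89  91  87  66  37  31  32  34  36  35  38  31  26  35  31  32
299 187 189 186 188 189 190 188 194 111  84  88  87  87  89  67  36  28  33  34  30  31  37  40  37  40  35
```

```bash
python3 - <<'E'
from h import *
c=np.array([.5330,-.183])
for z in(.016,.019,.022):
  p=pl('side',316.5,288.7,z);d=p[:2]-c;print(z,p,np.hypot(*d),np.degrees(np.arctan2(d[1],d[0])))
for p in [pl('side',307.3,292,.012),pl('side',311,291.4,.012),pl('side',304,292.6,.012)]:
  d=p[:2]-c;print('mark',p,np.degrees(np.arctan2(d[1],d[0])))
E
```

```text
0.016 [ 0.5044755  -0.17389569  0.016     ] 0.02994220127919133 162.29820513466623
0.019 [ 0.50390493 -0.1757745   0.019     ] 0.029978841918486484 166.0532510361495
0.022 [ 0.50333436 -0.17765331  0.022     ] 0.030143614392716823 169.78317090889124
mark [ 0.48612294 -0.172835    0.012     ] 167.76517727415694
mark [ 0.49329389 -0.17381301  0.012     ] 166.97245141224172
mark [ 0.47969991 -0.1721032   0.012     ] 168.44553341456506
```

```bash
python3 -m crank '[[1,0,0,0,0],[1,0,0,0,0],[1,0,0,0,0],[1,0,0,0.2,0],[1,0,0,0.4,0]]' 25;python3 -m crank '[[1,0,0.2,0.6,0],[1,0,0.2,0.6,0],[1,0,0.2,0.6,0]]' ; python3 - <<'E'
from h import *
a=snap('top');b=snap('side')
cv2.imwrite('pics/t7.png',a[:,:,::-1]);cv2.imwrite('pics/s7.png',b[:,:,::-1])
z=lambda im,x,y,w,h:cv2.resize(im[y:y+h,x:x+w],(400,400),interpolation=cv2.INTER_CUBIC)
cv2.imwrite('pics/c7.png',np.hstack([z(a,210,165,70,70),z(b,280,112,70,70)])[:,:,::-1])
for n,im,box in(('top',a,(213,170,270,205)),('side',b,(290,110,335,175))):
  for th in(50,60,70):
    for c,s,bb,P in blobs(im,box,lambda h:h[:,:,2]<th): print(n,th,c,s,bb,pl(n,*c,.147).round(4))
E
```

```text
time: 12.58
position: [0.5332, -0.1819, 0.1386]
tool_rot: [3.127, -0.301, -0.002]
ft_force: [0.5, -0.9, 0.7]
grip_width: 0.617
grip_force: 0.0
time: 12.95
position: [0.5367, -0.1408, 0.2626]
tool_rot: [-3.126, 0.296, -0.013]
ft_force: [-0.2, 0.1, -0.6]
grip_width: 0.943
grip_force: 0.0
top 60 [227.2 187.6] 36 [224, 183, 8, 10] [0.5942 0.1704 0.147 ]
top 70 [226.3 187.4] 103 [221, 182, 12, 12] [0.5946 0.1721 0.147 ]
top 70 [246.2 189.9] 55 [243, 184, 7, 12] [0.59   0.1351 0.147 ]
side 50 [319.  141.6] 1758 [298, 110, 37, 65] [0.602  0.1053 0.147 ]
side 60 [318.8 141.5] 1812 [298, 110, 37, 65] [0.6016 0.1058 0.147 ]
side 70 [318.7 141.3] 1863 [298, 110, 37, 65] [0.6017 0.1066 0.147 ]
```

View pics/c7.png

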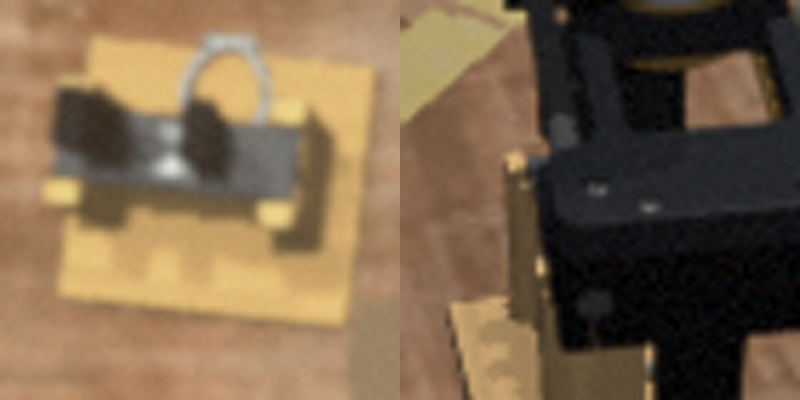

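```bash
python3 -m crank '[[1,0.15,0.8,0,0.014],[1,0.15,0.8,0,0.014],[1,0.15,0.8,0,0.014],[1,0.15,0.8,0,0.014]]' 40 ;python3 -m crank '[[1,0.14,0.68,0,0],[1,0.14,0.68,0,0],[1,0.14,0.68,0,0],[1,0.14,0.68,0,0],[1,0.14,0.68,0,0]]'; python3 - <<'E'
from h import *
b=snap('side');cv2.imwrite('pics/b8.png',b[:,:,::-1])
print([(c,n) for c,n,_,_ in blobs(b,(304,268,330,308),lambda h:(h[:,:,2]>120),2)])
for v in range(280,300): print(v,' '.join('%3d'%x for x in b[v,300:326].mean(1)))
E
```

```text
time: 13.55
position: [0.5628, 0.0219, 0.2552]
tool_rot: [3.137, -0.154, -0.007]
ft_force: [-0.4, -0.3, -0.3]
grip_width: 1.001
grip_force: 0.0
time: 14.18
position: [0.5917, 0.1503, 0.2577]
tool_rot: [3.135, -0.17, -0.001]
ft_force: [-0.3, 0.8, 0.9]
grip_width: 0.999
grip_force: 0.0
[(array([312. , 287.5]), np.int32(584)), (array([328.4, 273.6]), np.int32(8))]
280 199 194 197 198 195 198 197 197 201 205 205 203 200 202 197 199 197 121  70  68  67  33  29  25  39  53
281 199 196 197 196 198 197 198 196 198 205 199 194 196 200 201 203 170  90  49  66  67  38  32  28  38  51
282 196 195 195 198 194 198 200 196 197 200 169 108 145 186 202 199 121  71  44  56  62  60  62  59  58  48
283 196 197 195 197 196 198 198 196 197 203 199 140  89 109 190 167  90  65  49  56  58  63  61  63  58  39
284 196 196 193 196 194 196 198 197 195 204 204 198 194 195 199 122  71  68  56  44  58  61  59  59  59  58
285 195 195 194 195 196 196 197 197 195 204 207 205 203 200 195 101  68  65  48  32  52  57  61  59  57  63
286 195 195 193 195 194 198 197 199 192 192 196 193 197 198 171  87  65  60  30  23  43 
[... 723 characters left out ...]
 201 171  76  62  65  58  58  44  30  29  29  26  28
294 178 193 144 149 190 192 193 195 196 193 199 204 203 200 169 117  56  63  61  59  59  35  31  27  23  28
295 177 198 194 193 198 197 196 199 198 199 201 205 195 194 178 189  85  59  60  61  63  55  37  32  27  29
296 173 195 195 195 197 195 194 194 197 196 190 189 116 150 192 198 119  53  66  66  60  60  57  41  33  29
297 166 197 196 193 196 194 190 194 197 189 112  95 111 126 190 200 168  66  38  62  61  62  61  59  53  41
298 163 195 195 196 195 195 193 194 195 194 162 192 200 194 199 202 195  99  45  42  63  72  70  64  62  62
299 159 195 197 195 196 195 194 194 195 197 194 201 204 202 199 194 196 168 112  53  42  60  71  66  60  64
```

```bash
python3 -m crank '[[1,0,0,-0.3,0],[1,0,0,-0.3,0],[1,0,0,-0.3,0],[1,0,0,-0.3,0]]'; python3 - <<'E'
from h import *
a=snap('top');b=snap('side')
z=lambda im,x,y,w,h:cv2.resize(im[y:y+h,x:x+w],(400,400),interpolation=cv2.INTER_CUBIC)
cv2.imwrite('pics/c9.png',np.hstack([z(a,200,150,100,100),z(b,264,90,100,100)])[:,:,::-1])
E
```

```text
time: 14.72
position: [0.5932, 0.1538, 0.2007]
tool_rot: [-3.136, 0.164, -0.006]
ft_force: [0.4, 0.2, 1.1]
grip_width: 1.001
grip_force: 0.0
```

View pics/c9.png

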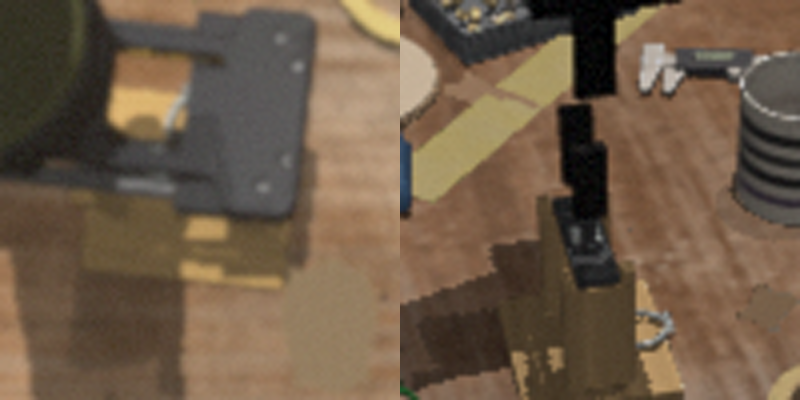

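```bash
python3 - <<'E'
from h import *
u=np.array([np.sin(.1),np.cos(.1)])
for c in[(.5932,.1538)]:
  for s in(-.0505,.0505):
    for z in(.2007,.2247): print('finger',s,z,proj('side',(*(np.array(c)+s*u),z)).round(1))
for c in[(.5925,.1535)]:
  for s in(-.024,-.019,.019,.024):
    for z in(.122,.147,.172): print('grip',s,z,proj('side',(*(np.array(c)+s*u),z)).round(1))
b=cv2.imread('pics/s0.png').mean(2).astype(int)
for v in range(114,160,2): print(v,' '.join('%3d'%x for x in b[v,298:328]))
E
```

```text
finger -0.0505 0.2007 [312.9 122.9]
finger -0.0505 0.2247 [312.7 113.2]
finger 0.0505 0.2007 [303.9  98.5]
finger 0.0505 0.2247 [303.6  89.1]
grip -0.024 0.122 [310.9 145.4]
grip -0.024 0.147 [310.7 136.5]
grip -0.024 0.172 [310.4 127.2]
grip -0.019 0.122 [310.5 144.1]
grip -0.019 0.147 [310.2 135.2]
grip -0.019 0.172 [310. 126.]
grip 0.019 0.122 [307.3 134.6]
grip 0.019 0.147 [307.  125.8]
grip 0.019 0.172 [306.7 116.7]
grip 0.024 0.122 [306.8 133.4]
grip 0.024 0.147 [306.6 124.6]
grip 0.024 0.172 [306.2 115.5]
114 136 136 135 135 132 101  95 102 106 108 104 101  99  94  90  88  92  95  94  90  87  84  92 102  99  86  75  76  85  94
116 121 132 120 110 101  74  50  48  40  38  35  25  26  36  84  90  92  96  98  98 102  98  93  95  98  98  97  92  93  89
118 109  96  96  98  97  45  18  13   9   6   6  10   3  15  66  91  94  91  86  92 101 107 107 105 105  99 101  94  91  89
120  97  99  95  98  99  60  19  11   4   5  20  11   8  14  56  88  90  92  94  96 100 104 104 103 100 102 103 105 102 100
122  93  98  98  99  94  60  18   9   4  15   6   8   8  18  52  87  84  84  88  89  9
[... 1569 characters left out ...]
 170  74  26  21  62 163  94  63  70  89  99 105 105  98  92  94  88  83  80  80
150  89  60  61  63  66  60  42  51  65 105 114  51  26  29  34  59  67  69  63  86  87 105 107 105  94  88  90  87  83  87
152  87  57  59  64  66  60  64  44  58  37  38  25  20  29  30  32  41  65  79  85  87  92  97 106 105 100  97  98 101  98
154 102  60  58  61  64  61  62  61  42  53  57  59  55  57  52  60  69  68  66  71  92 105 117 128 125 127 113 109 106 102
156  98  58  61  61  66  59  69  82  68  55  59  58  57  63  66  68  68  67  69  67  73 155 157 155 137 113  93  85  83  89
158  94  67  65  65  63  73 152 160 154  84  65  67  70  67  67  70  68  66  67  64  67  57  78  78  83 107 104  97  92  84
```

```bash
python3 -m crank '[[1,0.005,0,-0.2,0],[1,0.005,0,-0.4,0],[1,0.005,0,-0.48,0],[1,0.005,0,-0.48,0],[1,0.005,0,-0.48,0]]' 40; python3 -m crank '[[0.3,0,0,0,0],[0.3,0,0,0,0],[0.3,0,0,0,0],[0.3,0,0,0,0],[0.3,0,0,0,0]]';python3 -m crank '[[0.3,0,0,0,0],[0.3,0,0,0,0],[0.3,0,0,0,0],[0.3,0,0,0,0],[0.3,0,0,0,0]]'
```

```text
time: 15.45
position: [0.594, 0.1542, 0.1039]
tool_rot: [-3.136, 0.163, -0.004]
ft_force: [0.5, 0.2, 1.0]
grip_width: 0.998
grip_force: 0.0
time: 16.08
position: [0.5929, 0.1546, 0.1024]
tool_rot: [-3.137, 0.163, -0.001]
ft_force: [-1.3, 0.6, 7.7]
grip_width: 0.515
grip_force: 6.0
time: 16.7
position: [0.5932, 0.1545, 0.1033]
tool_rot: [-3.136, 0.163, -0.002]
ft_force: [-1.4, 1.3, 7.0]
grip_width: 0.444
grip_force: 40.0
```

```bash
python3 -m crank '[[0.3,0,0,0.1,0],[0.3,0,0,0.22,0],[0.3,0,0,0.36,0],[0.3,0,0,0.5,0],[0.3,0,0,0.65,0]]' 45;python3 -m crank '[[0.3,0,0,0,0],[0.3,0,0,0,0]]'
```

```text
time: 17.32
position: [0.5921, 0.1536, 0.2335]
tool_rot: [3.137, -0.164, -0.001]
ft_force: [0.2, 0.5, -1.1]
grip_width: 0.444
grip_force: 45.0
time: 17.58
position: [0.5919, 0.1538, 0.2313]
tool_rot: [3.137, -0.164, -0.002]
ft_force: [0.7, -0.0, -2.0]
grip_width: 0.438
grip_force: 45.0
```

```bash
python3 -m crank '[[0.3,-0.05,-0.2,0.03,0],[0.3,-0.1,-0.45,0.03,-0.014],[0.3,-0.15,-0.7,0.03,-0.014],[0.3,-0.15,-0.8,0.03,-0.014],[0.3,-0.15,-0.8,0.03,-0.014]]';python3 -m crank '[[0.3,0,0,0,0],[0.3,0,0,0,0],[0.3,0,0,0,0]]'; python3 - <<'E'
from h import *
b=snap('side');cv2.imwrite('pics/s10.png',b[:,:,::-1]);s=get_state();p=s['position'];print(p,s['tool_rot'])
th=-.196;x=np.array([np.cos(th),np.sin(th)])
r=np.array([*(p[:2]+.032*x),p[2]+.043-.132]);u=proj('side',r);print('pred ring',r,u)
y=np.array([-x[1],x[0]])
print([proj('side',r+np.r_[a*x+c*y,0]).round(1).tolist() for a,c in((.0207,0),(-.0207,0),(0,.0207),(0,-.0207))])
u=u.astype(int)
bb=(u[0]-20,u[1]-18,u[0]+20,u[1]+16)
h=cv2.cvtColor(b,cv2.COLOR_RGB2HSV)
print(bb)
for v in range(bb[1],bb[3]): print(v,' '.join('%3d'%k for k in h[v,bb[0]:bb[2],1]))
E
```

```text
time: 18.2
position: [0.5616, -0.0081, 0.237]
tool_rot: [3.126, -0.308, -0.003]
ft_force: [-0.0, 0.2, -1.5]
grip_width: 0.442
grip_force: 45.0
time: 18.58
position: [0.5627, -0.0049, 0.2377]
tool_rot: [3.127, -0.298, -0.001]
ft_force: [-0.0, -0.0, -1.5]
grip_width: 0.443
grip_force: 45.0
[ 0.56266049 -0.00517098  0.23781339] [ 3.12691833e+00 -2.98902818e-01 -5.43961053e-04]
pred ring [ 0.5940478  -0.0114029   0.14881339] [333.22806289 174.50823784]
[[343.3, 173.6], [323.1, 175.4], [331.8, 167.9], [334.7, 181.3]]
(np.int64(313), np.int64(156), np.int64(353), np.int64(190))
156  78  16  17  16  18   0  32   9   9  29  36  19  33  24  62  91  88  89 100 116 106  93  87  84  87  92  92  87  82  79  85  96 101 109 114 119 105  94  97  91
157 102  14  23  34   8   0   0  30  15  31  18  15  15   5  24  94  93  91 104 111 111  98  87  89  89  91  94  90  90  86  88  94  95 107 115 119 112 100  89  91
158  95  35  14   7  15   8  23   0   6   9  23   7  23  26  43 111 108  98 102 102 109  97  91  89  94  95 104 101  97  94  97  98 100 104 111 115 119 104  91  88
159 113  71  23   8  27   7  
[... 4354 characters left out ...]
  89  97  92  83  78  75  81  89  90  97  99
186 121 108 118 111 113 123 104 103 114 112 111 114 113 111 111 113 112 114 115 113 108  67  71  73  77  77  72  80  81  85  89  94  87  79  78  77  80  87  91  95
187 114 114 111 113 113 115 110 114 116 111 110 112 113 116 111 111 112 115 113 112 114 106  73  76  76  75  68  75  77  79  81  89  89  81  73  73  73  79  91  91
188 117 114 118 103 114 112 109 110 110 110 117 115 113 114 113 116 117 116 114 121 109 107  71  73  74  72  72  75  80  79  78  85  91  86  76  70  70  79  84  88
189 113 115 116 114 111 114 110 112 113 111 116 114 111 112 113 115 113 123 107 108 116  99  70  70  75  71  74  73  73  77  78  86  91  90  77  69  70  71  82  90
```

```bash
python3 -m crank '[[0.3,-0.08,-0.2,0,0],[0.3,-0.16,-0.45,0,0],[0.3,-0.25,-0.7,0,0],[0.3,-0.308,-0.855,0,0],[0.3,-0.308,-0.855,0,0]]';python3 -m crank '[[0.3,0,0,-0.05,0],[0.3,0,0,-0.05,0],[0.3,0,0,-0.05,0]]'; cat >> h.py <<'E'
def ringview(f,zoff=.043-.132,W=22):
    b=snap('side',f);s=get_state();p=s['position'];print(p,s['tool_rot'],s['ft_force'])
    th=-.196;x=np.array([np.cos(th),np.sin(th)]);y=np.array([-x[1],x[0]])
    r=np.array([*(p[:2]+.032*x),p[2]+zoff]);u=proj('side',r);print('pred',r,u)
    print([proj('side',r+np.r_[a*x+c*y,0]).round(1).tolist() for a,c in((.0207,0),(-.0207,0),(0,.0207),(0,-.0207))])
    return b,u.astype(int)
E
python3 - <<'E'
from h import *
b,u=ringview('s11.png')
g=b.mean(2).astype(int);h=cv2.cvtColor(b,cv2.COLOR_RGB2HSV)
print(u)
for v in range(u[1]-16,u[1]+36): print(v,' '.join('%3d'%k for k in g[v,u[0]-20:u[0]+20]))
E
```

```text
time: 19.25
position: [0.4997, -0.1806, 0.2384]
tool_rot: [3.126, -0.311, 0.001]
ft_force: [0.3, 1.3, -2.2]
grip_width: 0.442
grip_force: 45.0
time: 19.62
position: [0.5013, -0.176, 0.2277]
tool_rot: [3.127, -0.298, -0.001]
ft_force: [-0.6, 0.3, -1.5]
grip_width: 0.443
grip_force: 45.0
[ 0.50132613 -0.17621672  0.22786416] [ 3.12698533e+00 -2.98687276e-01 -5.84201955e-04] [ 0.66695463 -0.24890843 -2.15447959]
pred [ 0.53271344 -0.18244864  0.13886416] [332.80481208 248.29239093]
[[344.7, 247.1], [320.9, 249.5], [331.1, 239.1], [334.6, 257.9]]
[332 248]
232  30  32  31  36  29  31  27  32  28  34  30  34  43  72 105 114 110 114 107 107 112 122 122 123 118 114 106 110 112 110 111 110 105  99 101 106 102 105 108 119
233  32  32  32  31  33  33  33  33  32  30  32  31  42  69 102 109 102 105 103 102 109 116 120 122 123 119 111 109 106 109 113 111 105  98 100 103 110 105 114 125
234  33  32  33  30  32  38  43  31  30  30  32  34  31  55  95 100  97  98  97  99 102 107 113 118 122 122 117 109 107 108 109 110 107 103 100 106 115 119 112 115
235  31  32  34  28  31  29  41  37  30  30  30  
[... 7286 characters left out ...]
  48  77  81  73 103 208 219 218 218 217 218
280 121 122 121 123 120  73  45  43  40  32  31  31  42  57  59  62  63  62  65  64  64  70  61  66  63  66  67  61  57  73  81  81  76  85 153 207 219 218 215 218
281 117 124 124 125 105  54  36  39  41  35  32  30  35  57  64  63  62  64  60  63  65  70  64  65  67  65  69  60  52  54  78  80  80  76  89 150 212 219 219 220
282  88 116 123 119  73  41  32  27  34  32  30  33  32  47  61  61  65  63  67  66  73  69  68  71  67  68  66  57  75  77  81  83  78  75  75 102 206 222 218 217
283  54  68 116 102  53  37  35  30  30  31  29  31  32  33  47  63  64  63  66  66  72  71  69  71  69  65  56  74  79  79  80  80  78  68  75  83 152 214 219 218
```

```bash
python3 -m crank '[[0.3,-0.004,-0.006,0,0],[0.3,-0.004,-0.006,-0.06,0],[0.3,-0.004,-0.006,-0.13,0],[0.3,-0.004,-0.006,-0.2,0],[0.3,-0.004,-0.006,-0.25,0]]';python3 -m crank '[[0.3,0,0,0,0],[0.3,0,0,0,0],[0.3,0,0,0,0]]'
python3 - <<'E'
from h import *
b,u=ringview('s12.png')
g=b.mean(2).astype(int)
print(u)
for v in range(u[1]-14,u[1]+18): print(v,' '.join('%3d'%k for k in g[v,u[0]-18:u[0]+20]))
for r in(.016,):
  for z in(.08,):
    c=np.array([.5328,-.183]);print([proj('side',(*(c+[r*np.cos(t),r*np.sin(t)]),z)).round(1).tolist() for t in np.radians([-11,79,169,259])])
E
```

```text
time: 20.3
position: [0.4996, -0.1781, 0.1765]
tool_rot: [3.127, -0.301, -0.002]
ft_force: [-0.1, 0.3, -2.4]
grip_width: 0.439
grip_force: 45.0
time: 20.68
position: [0.5007, -0.1784, 0.1785]
tool_rot: [3.127, -0.301, 0.002]
ft_force: [0.6, 0.4, -1.5]
grip_width: 0.446
grip_force: 45.0
[ 0.50058526 -0.17833443  0.17845082] [ 3.12710014e+00 -3.01155288e-01  1.36167857e-03] [-0.14686048  0.29653856 -1.47837792]
pred [ 0.53197257 -0.18456635  0.08945082] [332.36558355 266.51643882]
[[343.7, 265.3], [321.0, 267.7], [330.8, 257.4], [334.0, 276.0]]
[332 266]
252  28  33  30  30  27  33  28  31  30  36  47  85 108 111 121 129 129 127 123 117 108  99  97  96  97  99 106 116 122 125 126 134 138 127 121 112 113 114
253  35  33  33  35  35  33  30  33  32  30  34  69 104 111 121 133 135 132 127 115 107  98  95  98  97  98 101 112 114 116 124 134 132 129 123 113 114 110
254  33  37  30  28  36  32  29  32  34  33  42  70 112 117 121 125 130 131 126 114 105 102  99  97  99  99 101 111 120 117 122 126 132 130 128 117 113 109
255  33  31  36  33  32  31  31  34  31  32  44  63 118 125 120 121 134 1
[... 3815 characters left out ...]
219 219 219
280 122 122 120  74  41  39  41  35  35  29  45  54  63  62  62  65  65  64  65  67  70  68  70  67  68  66  68  56  44  50  75  86 154 209 221 219 217 219
281 122 126 107  54  36  28  41  33  31  29  37  58  63  64  63  65  65  69  63  65  69  71  72  68  70  68  69  73  50  50  77  74  91 152 214 221 219 219
282 124 123  70  47  28  31  32  31  29  29  28  49  61  62  65  66  67  68  66  65  71  72  70  71  65  51  62  50  47  76  81  77  76 101 208 223 219 220
283 117 104  55  41  32  31  32  33  34  31  33  34  49  64  65  66  67  65  64  66  74  74  71  67  52  64  64  45  50  78  81  67  76  83 152 215 221 220
[[341.1, 267.9], [331.2, 261.8], [323.7, 269.8], [333.7, 276.1]]
```

```bash
python3 -m crank '[[0.3,0.003,0.002,0,0],[0.3,0.003,0.002,-0.03,0],[0.3,0.003,0.002,-0.06,0],[0.3,0.003,0.002,-0.08,0]]' | egrep 'pos|ft';python3 -m crank '[[0.3,0,0,-0.02,0],[0.3,0,0,-0.04,0],[0.3,0,0,-0.04,0]]'
```

```text
position: [0.5005, -0.1777, 0.1613]
ft_force: [0.1, 0.2, -1.3]
time: 21.6
position: [0.5006, -0.1778, 0.1536]
tool_rot: [3.127, -0.301, -0.001]
ft_force: [-0.2, -0.4, -1.5]
grip_width: 0.445
grip_force: 45.0
```

Ring is now around the shaft (about z 0.065) with no contact force. Continue down.

```bash
python3 -m crank '[[0.3,0,0,-0.02,0],[0.3,0,0,-0.04,0],[0.3,0,0,-0.06,0],[0.3,0,0,-0.06,0]]' | egrep 'pos|ft';python3 -m crank '[[0.3,0,0,-0.01,0],[0.3,0,0,-0.01,0]]'| egrep 'pos|ft'; python3 - <<'E'
from h import *
b,u=ringview('s13.png')
g=b.mean(2).astype(int)
print(u)
for v in range(u[1]-12,u[1]+16): print(v,' '.join('%3d'%k for k in g[v,u[0]-18:u[0]+20]))
E
```

```text
position: [0.5005, -0.1777, 0.1416]
ft_force: [0.0, -1.2, -1.8]
position: [0.5008, -0.1778, 0.1399]
ft_force: [0.2, 0.4, -1.4]
[ 0.50083553 -0.1778454   0.13999065] [ 3.12700205e+00 -3.01196999e-01 -6.57881049e-05] [ 0.41088924 -0.10895492 -1.92778188]
pred [ 0.53222284 -0.18407732  0.05099065] [332.08637331 278.59581652]
[[343.0, 277.4], [321.1, 279.8], [330.5, 269.5], [333.7, 288.0]]
[332 278]
266  33  35  31  31  31  28  29  32  32  33  44  81  65  65  70  68  68  76  73  75  77  76  78  75  71 106 211 222 221 221 220 218 218 217 219 220 220 220
267  32  32  29  31  31  29  35  30  32  30  44  64  58  68  70  70  71  75  75  77  76  77  74  75  71 100 174 218 221 222 218 219 217 216 220 219 219 219
268  32  35  33  28  32  35  30  33  30  34  42  59  61  67  67  68  67  72  76  74  74  77  71  73  77 113 153 213 222 220 219 218 218 217 218 220 220 220
269  36  32  34  32  31  37  29  29  30  33  41  52  60  69  66  68  70  72  74  74  74  72  72  75  74 112 142 197 221 223 220 218 216 219 219 220 219 219
270  31  31  32  30  40  43  36  31  35  29  35  38  58  67  67  68  69  77  
[... 2966 characters left out ...]
  50  71  56  49  35  35  38  67  51  38  30  32  47  78  82  78 118 216 222
290  85  70  61  52  49  26  28  29  33  31  30  32  35  31  29  32  36  34  37  35  39  34  36  40  62  56  40  33  33  30  34  64  81  81  76 118 215 222
291  88  53  39  35  30  29  26  30  30  33  29  27  31  31  31  32  33  34  31  34  60  66  63  61  40  39  30  32  35  32  36  68  78  77  75 106 213 223
292  87  42  39  31  28  34  30  27  29  32  28  32  33  33  32  31  28  32  27  30  40  35  33  38  31  36  33  33  36  35  52  80  84  79  79 131 212 222
293  85  41  38  41  31  32  28  31  32  27  31  33  32  32  34  31  31  33  34  33  35  33  37  34  35  38  35  31  34  39  73  82  79  79  83 173 214 223
```

```bash
for i in 1; do python3 -m crank '[[0.3,0,0,-0.01,0],[0.3,0,0,-0.01,0]]'| egrep 'pos|ft'; done;  python3 -m crank '[[0.3,0,0,-0.005,0],[0.3,0,0,-0.005,0]]'| egrep 'pos|ft';python3 -m crank '[[0.3,0,0,-0.005,0],[0.3,0,0,-0.005,0]]'| egrep 'pos|ft'
```

```text
position: [0.5007, -0.1778, 0.1378]
ft_force: [-0.5, 0.4, -1.6]
position: [0.5008, -0.1778, 0.1369]
ft_force: [0.1, -0.4, -2.5]
position: [0.5008, -0.1778, 0.1359]
ft_force: [0.4, 0.6, -2.5]
```

```bash
for i in 1; do python3 -m crank '[[0.3,0,0,-0.005,0],[0.3,0,0,-0.005,0]]'| egrep 'pos|ft'; done;  python3 -m crank '[[0.3,0,0,-0.005,0],[0.3,0,0,-0.005,0]]'| egrep 'pos|ft'
```

```text
position: [0.5008, -0.1778, 0.1349]
ft_force: [0.6, 0.2, -1.5]
position: [0.5007, -0.1778, 0.1339]
ft_force: [0.2, 0.3, -2.9]
```

```bash
python3 -m crank '[[0.3,0,0,-0.005,0],[0.3,0,0,-0.005,0]]'| egrep 'pos|ft';  python3 -m crank '[[0.3,0,0,-0.005,0],[0.3,0,0,-0.005,0]]'| egrep 'pos|ft'
```

```text
position: [0.5011, -0.1779, 0.1337]
ft_force: [-2.1, 1.1, 4.9]
position: [0.5013, -0.1781, 0.1337]
ft_force: [-4.1, 2.5, 11.9]
```

```bash
python3 -m crank '[[0.3,0,0,0.016,0],[0.3,0.002,0.003,0.016,0],[0.3,0.002,0.003,0.016,0],[0.3,0.002,0.003,0.016,0]]';python3 -m crank '[[0.3,0,0,0,0],[0.3,0,0,0,0],[0.3,0,0,0,0]]'; python3 - <<'E'
from h import *
b=snap('side');print(get_state()['position'],get_state()['tool_rot'])
for v in range(284,297): print(v,' '.join('%3d'%x for x in b[v,300:326].mean(1)))
E
```

```text
time: 24.65
position: [0.501, -0.1771, 0.1349]
tool_rot: [3.127, -0.301, -0.001]
ft_force: [-0.7, -0.4, -1.7]
grip_width: 0.44
grip_force: 45.0
time: 25.02
position: [0.5012, -0.1772, 0.1352]
tool_rot: [3.127, -0.301, -0.0]
ft_force: [-0.7, -0.7, -1.1]
grip_width: 0.442
grip_force: 45.0
[ 0.50121835 -0.17723719  0.1351875 ] [ 3.12704790e+00 -3.01183552e-01 -4.40492324e-05]
284  88  84  86  87  84  87  89  87  88  90  89  89  87  90 116  55  33  34  30  32  54  59  56  66  61  37
285  88  87  84  86  87  87  87  88  86  90  89  89  90  98 118  51  29  30  31  51  88  93  76  87  87  57
286  86  87  87  89  85  86  90  88  85  84  86  86  89 116 101  43  29  28  35  67  92  95  97  99  81  71
287  89  87  87  86  86  85  87  89  83  52  44  44  69  89  78  50  48  37  43  73  74  71  67  62  44  73
288  83  86  84  87  86  87  87  88  85  85  87  74  84  84  76 101 114  80  68  49  43  36  28  34  31  38
289  87  85  87  87  86  86  86  87  88  89  90  91  90  86  87 109  94  85  81  43  27  29  27  33  39  43
290  88  85  86  84  87  85  89  88  87  85  88  88  91  87  86  68  58  50  50  32  28  24  28  27  32  34
291  89  86  85  85  87  83  85  85  81  68  67  58  81  88  85  45  38  36  29  29  27  31  26  34  30  32
292  87  87  56  49  47  36  35  27  28  21  24  32  56  84  86  45  41  32  29  34  29  29  26  33  31  26
293  85  85  38  22  27  26  29  38  49  51  50  69  85  90  85  42  42  42  33  34  29  31  32  29  33  29
294  87  85  70  67  82  82  84  86  85  87  87  87  90  93  88  67  38  41  32  30  32  34  28  33  32  33
295  86  88  85  85  88  86  84  88  87  86  89  88  90 113 100 115  51  40  37  31  29  28  31  28  30  29
296  87  86  87  85  87  85  86  83  87  87  84  82  59  73 117 123  72  35  32  29  31  30  32  33  32  29
```

The pointer hasn't moved, the force is near zero and the ring is level with the groove, so I'm handing in.

```bash
python3 -c "
from bench import close_job
print(close_job())"
```

```text
the job is handed in; nothing more can be done
None
```

I handed the job in at about 25 s, but no verdict came back. By my measurements, the axle is within about 0.05 rad of the long mark. The ring is spread round the axle about 1 mm off its axis and about 1.5 mm above the shoulder (groove height). The pliers are held squeezed at 45 N, and I did not re-check the loose parts.

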